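# Take the tray bracket down from its keyhole screw

### The arm

A 6-joint arm with a two-finger parallel gripper is mounted at the origin on a cart in front of the work surface, level with it; the furniture and walls round the work are solid. World frame = base frame: x ahead of the robot, y to its left, z up, the work surface at z = 0. Lengths are in mm, angles in rad, forces in N, time in s.
With the tool pointing down it reaches from about 275 to 1000 mm from the base axis. Payload 8.4 kg.
Tool frame: the origin (TCP) lies between the finger pads; the fingertips stand 11 mm ahead of it and the grasp point (between the pads) lies 8 mm behind it; z points along the fingers, y is the direction in which the jaws open and shut (so a half turn about z gives the same grasp; the last joint's range is limited). The gripper opens to 85 mm and grips with 20 to 120 N. Pads are 22 mm wide; open, the fingers measure 114 mm over their backs; the gripper's body (76 mm by 85 mm) begins 54 mm behind the grasp point. The pads swing forward as they close: fully open they stand 13 mm farther back than shut.
Start: joints at [-1.343, 0.353, 1.633, -0, 1.155, -0.002], TCP at [142.363, -608.573, 242.281] pointing down, gripper open.
Joint ranges: [-2.63, 2.63], [-0.92, 2.1], [0.06, 2.66], [-1.3, 4.44], [0, 2.69], [-3.02, 3.02]. Speed limits (rad/s): [2.22, 2.22, 2.79, 3.14, 3.14, 3.14].

### API

Orientations are given as [roll, pitch, yaw] about the fixed x, y, z axes, in that order (R = Rz(yaw) Ry(pitch) Rx(roll)).
In Python, from rig import r, eyes gives the robot as it stands. The module is installed in compiled form; this text tells all that it offers.
- The arm moves only by the tool servo_tool, never from a script. Its argument "rows" is a list of rows, each a list of 3 entries, a list of its own where there are three numbers: the shift along the world's x, y, z in cm, then the turn about the world's z in rad, then the finger opening in cm, from 0 to 8.54. A call has 1 to 5 rows; each row shifts and turns the commanded pose from where the row before left it; what a row does not reach is not made up. A row lasts 1/12 s, in which the tool goes at most 41.7 mm and 7.16 degrees, less where a joint would pass 70% of its speed; a pose out of reach is approached as far as the arm can. A call is refused whole if a number of a shift passes 4.17 or a number of a turn 0.125, either way. A call with a gripper value outside its range is refused whole. The fingers move at their own pace and stop on an object; "squeeze" is the grip in N (left out, the last holds). Time passes only in rows, so rows that do not move let the fingers close. It gives the time, the measured TCP pose, the force and the opening at its end, in the units of the state.
- r.sense(): the state, without advancing time (a new reading comes with each control period).
- eyes.grab_frame(name): name is "scene" or "top"; returns a dict with "frame" (400x640x3 uint8, red, green, blue), "depth" (400x640 float32, mm along the optical axis (not along the pixel's ray), 0 where there is no reading), "vertical_fov" (degrees; the focal length in pixels is half the picture's height over the tangent of half this angle, whatever the lens; pixels are square), "cx", "cy" (the principal point, pixels), "D" ([k1, k2, p1, p2, k3] as OpenCV has them; the pictures are not rectified), "camera_from_world" (4x4, takes a point from world to camera coordinates). Camera axes: x right, y down, z forward; pixel columns grow to the right and rows downward; lengths in mm; the calibration is good to about 2 mm. A picture is of the moment at which its call begins.
- r.sign_off(): hands the job in, once; it reports no verdict.
The state is a dict: "clock": time; "qpos": joint angles; "qvel": joint speeds; "joint_efforts": joint torques, N m; "eef_pos": TCP position; "tcp_rot": TCP orientation; "contact_force": force on the tool from outside, world axes, zero at the start; "wrist_torque": the same for the moment, N m; "opening": opening from 0.0 (shut) to 1.0 (fully open).
Only numpy, scipy, OpenCV 4.12 (cv2) and the standard library are available. Lean on these libraries where they do the work, as an engineer would, in place of code of your own. Each camera call takes 0.05 s, during which the arm holds its last target.

### The job

Two plywood brackets hang by keyholes on the little wooden rack. The one with the flat tray needs mending: lift it until its wide hole is over the screw head, pull it off towards you, and stand it upright on its tray on the soldering brick that lies on the bare bench beside the rack, wholly on that brick. Leave the bracket with the two pegs hanging where it is.

Things in the scene. Friction and masses are not known exactly. Their poses are not given: they have to be found in the camera images.
- tray_tab (a point): Grip tab atop the tray bracket (plywood, 0.15-0.3 kg): 44 mm wide, 10 thick, free in front and behind. Point in its middle, 143 mm above the bracket's underside, 22 below its top. z up, y along the width, x square to the plate towards the rack, so -x is the way off the screw. Plate 64 wide, 10 thick. To free it raise it 32 mm (25 to 39 passes the screw head), then draw it 30 or more along -x.
- tray_foot (a point): Middle of the underside of the same bracket, on which it stands: flat, 70 mm deep (x) by 64 mm wide (y); it lies 30 mm in front (-x) of the tab point and 143 mm below it, same axes. The tray is 60 mm deep with a 20 mm rim. The plate's keyhole is a 36 mm hole centred 50 mm above this face, with a 9 mm slot rising from it to 85 mm. Hanging, this face is 50 mm above the bench.
- peg_tab (a point): Grip tab of the other bracket, to be left hanging: same plate, keyhole, point and axes, but two round pegs 60 mm long in place of the tray.
- rack: Fixed wooden rack: rail along y, 20 mm thick, 270 long, top 155 mm above the bench, so 38 mm below the tabs' points. Front -x. In its front face, 132 mm up, three screws at y = -70, 0 (empty) and 70 mm; either bracket may be on the left. Shank 6 mm, round head 16 mm, standing out 16 mm; a plate hangs by its slot's top with 1 mm play, leaning out by 1.5 deg. Origin: on the bench under the rail's middle.
- fire_brick: Pale soft soldering brick with a scorched patch, lying flat on the bare bench to the left of the rack, not movable (a like one on a board at the far left end of the bench is not meant): 102 mm (x) by 166 mm (y), 31 mm high. Origin in the middle of its underside, z up.
Mind the look-alikes: they are no part of the job. What is shaped like the part that bears tray_tab but turquoise is not meant.

How it is judged:
By the outcome, as a careful person would: the job done as asked, in the order asked, and still so for the second after the job is handed in, with the robot touching nothing.
It also fails if it takes over 42 s, if anything falls off the work surface, if the arm or the gripper's body presses on something with over 40 N, if the wrist force passes 120 N, or if a joint passes its speed limit or range.

## Working session

There is one attempt and no reset: what is moved stays moved. The work goes in short steps, Python scripts to look and compute and a tool call to move; the robot and the scene stay as the last step left them, time stands still between calls to the robot, and variables do not carry over. Pictures are saved under pics/ and viewed, and the job is handed in when it is done.

Besides the shell and the picture viewer there is one more tool, called after "Call:" in YAML: its name, and indented under it one key for each argument. servo_tool: Moves the arm, as the interface text tells. Its arguments: {"type":"object","properties":{"rows":{"type":"array"},"squeeze":{"type":"number"}},"required":["rows"]}

```bash
mkdir -p pics
cat > h.py <<'E'
import numpy as np, cv2, pickle
def K(d):
    f=d["frame"].shape[0]/2/np.tan(np.radians(d["vertical_fov"])/2)
    return np.array([[f,0,d["cx"]],[0,f,d["cy"]],[0,0,1.]])
def grab(n,tag):
    from rig import eyes
    d=eyes.grab_frame(n); pickle.dump(dict(d),open(f"{tag}.pkl","wb"))
    cv2.imwrite(f"pics/{tag}.png",d["frame"][:,:,::-1]); return d
def load(tag): return pickle.load(open(f"{tag}.pkl","rb"))
def px2w(d,u,v,z=None):
    p=cv2.undistortPoints(np.array([[[u,v]]],float),K(d),np.array(d["D"],float))[0,0]
    T=np.linalg.inv(d["camera_from_world"])
    ray=np.array([p[0],p[1],1.])
    if z is None: dd=float(d["depth"][int(round(v)),int(round(u))]); return T[:3,:3]@(ray*dd)+T[:3,3] if dd>0 else None
    rw=T[:3,:3]@ray; s=(z-T[2,3])/rw[2]; return T[:3,3]+s*rw
def w2px(d,P):
    T=d["camera_from_world"]; r,_=cv2.Rodrigues(T[:3,:3])
    return cv2.projectPoints(np.array(P,float).reshape(-1,1,3),r,T[:3,3].astype(float),K(d),np.array(d["D"],float))[0][:,0]
def crop(d,u0,v0,u1,v1,s,name):
    c=d["frame"][v0:v1,u0:u1,::-1]; cv2.imwrite(f"pics/{name}.png",cv2.resize(c,None,fx=s,fy=s,interpolation=cv2.INTER_CUBIC))
def cloud(d):
    h,w=d["depth"].shape; uu,vv=np.meshgrid(np.arange(w),np.arange(h))
    p=cv2.undistortPoints(np.stack([uu,vv],-1).reshape(-1,1,2).astype(float),K(d),np.array(d["D"],float))[:,0]
    z=d["depth"].reshape(-1,1); c=np.hstack([p*z,z]); T=np.linalg.inv(d["camera_from_world"])
    P=c@T[:3,:3].T+T[:3,3]; P[z[:,0]<=0]=np.nan; return P.reshape(h,w,3)
E
python3 - <<'E'
from h import *
from rig import r
for n in("scene","top"):
    d=grab(n,n+"0"); print(np.linalg.inv(d["camera_from_world"])[:3].round(2),d["vertical_fov"],d["D"])
print(r.sense())
E
```

```text
[[-7.0000e-01 -5.1000e-01  5.1000e-01  1.1966e+02]
 [-7.2000e-01  5.1000e-01 -4.7000e-01  5.8217e+02]
 [-2.0000e-02 -6.9000e-01 -7.2000e-01  7.4704e+02]] 53.61152607160148 [-0.01868177  0.          0.          0.          0.        ]
[[-3.0000e-02 -9.9000e-01  1.1000e-01  4.5237e+02]
 [-1.0000e+00  3.0000e-02 -0.0000e+00  1.9933e+02]
 [ 0.0000e+00 -1.1000e-01 -9.9000e-01  9.7048e+02]] 49.97822897688459 [-0.07634591  0.          0.          0.          0.        ]
{'clock': 0.1, 'qpos': array([-1.34339438e+00,  3.53618440e-01,  1.63405063e+00, -2.97431084e-05,
        1.15523117e+00, -2.41640412e-03]), 'qvel': array([-0.00021906, -0.00139078, -0.00257101,  0.00133861, -0.00100377,
        0.0009093 ]), 'joint_efforts': array([ 3.01208649e-05, -6.06359625e+01, -3.42821789e+01,  2.10737676e-05,
        3.81489095e-03,  4.35693934e-06]), 'eef_pos': array([ 142.26176147, -608.16176575,  241.61596279]), 'tcp_rot': array([-3.14028500e+00,  2.40361603e-05,  2.29830388e-01]), 'contact_force': array([-0.40930671,  0.08632111,  0.39447696]), 'wrist_torque': array([-0.02931179, -0.03608249,  0.01175044]), 'opening': 1.0022843968349753}
```

View pics/scene0.png

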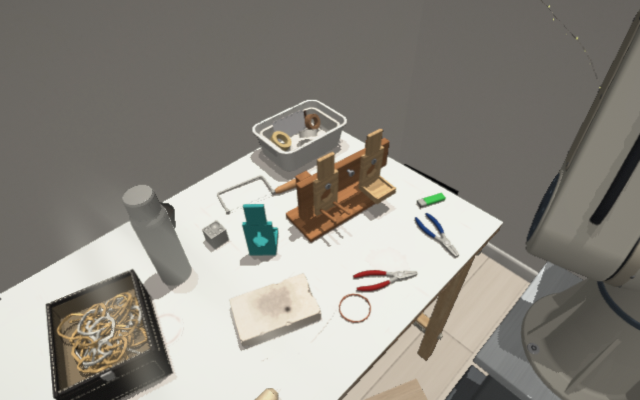

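View pics/top0.png

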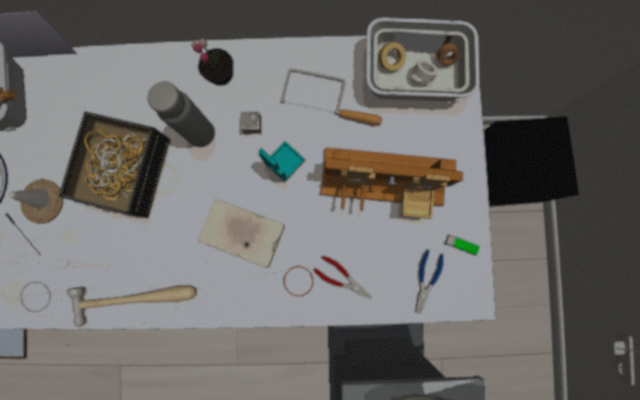

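Run:
```python
from h import *
d=load("scene0"); crop(d,230,110,430,260,4,"c1")
t=load("top0"); crop(t,190,130,480,290,2.7,"c2")
for n in("scene0","top0"):
    d=load(n); print(n,np.isfinite(cloud(d)).mean())
d=load("top0");C=cloud(d)
for u,v in [(440,178),(437,170),(418,190),(356,178),(325,155),(455,163),(242,232),(220,290)]: print(u,v,C[v,u].round(0))
```

```text
scene0 0.99595703125
top0 0.996109375
440 178 [571. -19. 218.]
437 170 [597. -32. 154.]
418 190 [571. -15.  59.]
356 178 [587. 124. 138.]
325 155 [662. 182.  15.]
455 163 [610. -69. 154.]
242 232 [492. 368.  32.]
220 290 [364. 425.   2.]
```

View pics/c1.png

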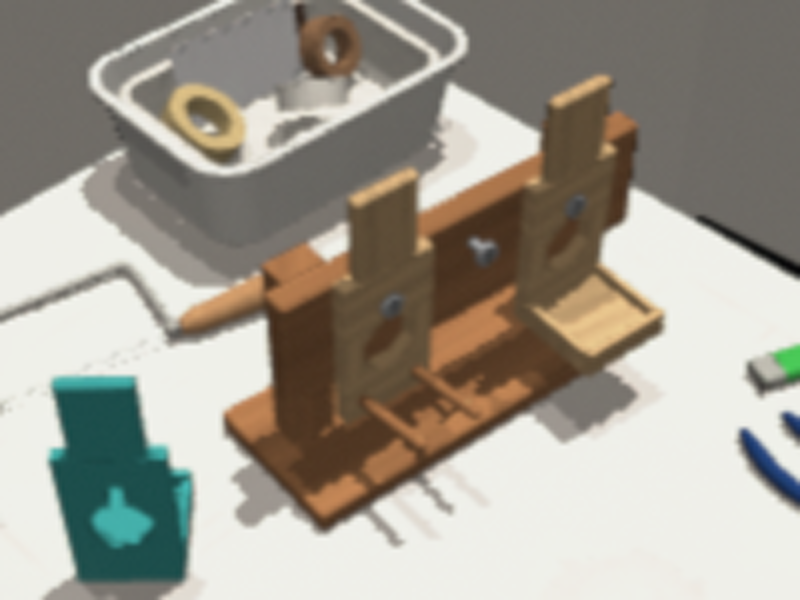

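View pics/c2.png

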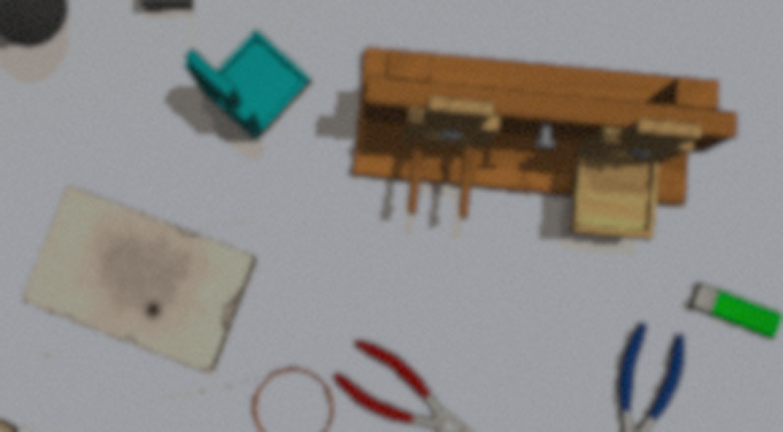

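The tray bracket is the right-hand one: its tab is at scene (373,145) and top (437,178), and the tray shows at top (418,205). Three other things could be mistaken for what I want:
- The peg bracket's tab, scene (326,168) and top (358,172), which stays where it is.
- The turquoise look-alike, scene (260,230) and top (283,160).
- The brick on a board at the far left, at top (5,90) or out of frame.

The brick I want is at top (242,232), scorched and on the bare bench. Next I fit the geometry.

```bash
cat > fit.py <<'E'
from h import *
def rect(P):
    (c,s,a)=cv2.minAreaRect(P[:,:2].astype(np.float32)); return np.round(c,1),np.round(s,1),round(a,2)
for n in("top0","scene0"):
    C=cloud(load(n)); F=C.reshape(-1,3); x,y,z=F.T
    m=(z>150)&(z<160)&(x>560)&(x<680)&(y>-90)&(y<220); 
    print(n,"rail",m.sum(),rect(F[m]),np.nanmedian(z[m]))
    m=(z>211)&(z<222)&(x>540)&(x<660)&(y>-90)&(y<40); print(" traytab top",m.sum(),rect(F[m]),F[m].mean(0).round(1))
    m=(z>211)&(z<222)&(x>540)&(x<660)&(y>40)&(y<190); print(" pegtab top",m.sum(),rect(F[m]),F[m].mean(0).round(1))
    m=(z>175)&(z<222)&(x>530)&(x<660)&(y>-90)&(y<35); print(" traytab all",m.sum(),F[m].mean(0).round(1),np.percentile(F[m],[2,98],axis=0).round(0).tolist())
    Q=F[m]; 
    if len(Q)>20:
        c=Q.mean(0); u,s,v=np.linalg.svd(Q-c); print("  normal",v[2].round(3), "yaw",np.degrees(np.arctan2(v[2][1],v[2][0])))
    m=(z>25)&(z<36)&(x>400)&(x<590)&(y>250)&(y<480); print(" brick",m.sum(),rect(F[m]),np.nanmedian(z[m]))
E
python3 fit.py
```

```text
top0 rail 1681 (array([604.5,  51.3]), array([268.4,  55.3]), 83.46) 154.94440067816595
 traytab top 133 (array([573.2, -14.7]), array([43.7, 10.2]), 82.9) [572.9 -14.3 214.9]
 pegtab top 133 (array([591.2, 122.7]), array([41.9, 10.2]), 82.83) [590.8 123.1 214.9]
 traytab all 226 [571.8 -12.7 206.3] [[567.0, -36.0, 177.0], [579.0, 7.0, 218.0]]
  normal [-0.983  0.151  0.107] yaw 171.25575666449393
 brick 3427 (array([490.2, 372.7]), array([167. , 102.4]), 67.89) 31.18672716416563
scene0 rail 717 (array([602.1,  53.8]), array([266.4,  55.7]), 82.8) 154.56986557201253
 traytab top 54 (array([570., -14.]), array([41.5, 10.4]), 82.61) [569.5 -12.7 214.1]
 pegtab top 75 (array([587.1, 125.1]), array([41.1, 10.7]), 85.47) [587.  125.5 214.1]
 traytab all 239 [568.4  -9.9 198.1] [[565.0, -32.0, 176.0], [576.0, 8.0, 216.0]]
  normal [-0.989  0.143  0.049] yaw 171.78474096198062
 brick 3678 (array([487.8, 373.7]), array([165.9, 103.9]), 68.1) 30.81272063639625
```

Call:
servo_tool:
  rows:
    - [[2.1, 2.9, 0.3], 0.06, 8.5]
    - [[2.1, 2.9, 0.3], 0.06, 8.5]
    - [[2.1, 2.9, 0.3], 0.06, 8.5]
    - [[2.1, 2.9, 0.3], 0.06, 8.5]
    - [[2.1, 2.9, 0.3], 0.06, 8.5]
  squeeze: 50

```text
clock: 0.52
eef_pos: [247.8, -461.9, 257.0]
tcp_rot: [-3.141, -0.0, 0.532]
contact_force: [0.2, -0.5, 0.3]
opening: 0.996
```

Call:
servo_tool:
  rows:
    - [[2.1, 2.9, 0.3], 0.06, 8.5]
    - [[2.1, 2.9, 0.3], 0.06, 8.5]
    - [[2.1, 2.9, 0.3], 0.06, 8.5]
    - [[2.1, 2.9, 0.3], 0.06, 8.5]
    - [[2.1, 2.9, 0.3], 0.06, 8.5]

```text
clock: 0.93
eef_pos: [352.8, -316.9, 272.3]
tcp_rot: [-3.141, -0.0, 0.833]
contact_force: [0.5, 0.2, -0.4]
opening: 0.989
```

Call:
servo_tool:
  rows:
    - [[2.1, 2.9, 0.3], 0.06, 8.5]
    - [[2.1, 2.9, 0.3], 0.06, 8.5]
    - [[2.1, 2.9, 0.3], 0.06, 8.5]
    - [[2.1, 2.9, 0.3], 0.06, 8.5]
    - [[2.1, 2.9, 0.3], 0.06, 8.5]

```text
clock: 1.35
eef_pos: [457.9, -171.9, 287.4]
tcp_rot: [-3.141, 0.0, 1.133]
contact_force: [1.6, -0.2, 0.4]
opening: 0.998
```

Call:
servo_tool:
  rows:
    - [[2.27, 3.16, 0], 0.062, 8.5]
    - [[2.27, 3.16, 0], 0.062, 8.5]
    - [[2.27, 3.16, 0], 0.062, 8.5]
    - [[2.27, 3.16, 0], 0.062, 6.0]
    - [[2.27, 3.16, 0], 0.062, 6.0]

```text
clock: 1.77
eef_pos: [571.5, -13.7, 287.0]
tcp_rot: [-3.141, 0.0, 1.443]
contact_force: [0.9, -0.4, 0.3]
opening: 0.745
```

Call:
servo_tool:
  rows:
    - [[0, 0, -1.5], 0, 6.0]
    - [[0, 0, -1.5], 0, 6.0]
    - [[0, 0, 0], 0, 6.0]

```text
clock: 2.02
eef_pos: [569.3, -14.7, 254.1]
tcp_rot: [-3.136, 0.001, 1.441]
contact_force: [-0.6, 0.5, -0.4]
opening: 0.7
```

Run:
```python
from h import *
from rig import r
s=grab("scene","scene1"); crop(s,270,60,450,260,3,"s1")
t=grab("top","top1"); crop(t,330,100,500,240,4,"t1")
print(r.sense()["eef_pos"],r.sense()["tcp_rot"])
```

```text
[570.33166262 -15.55734457 256.84754038] [-3.13984329e+00  2.06745320e-04  1.43979516e+00]
```

View pics/s1.png

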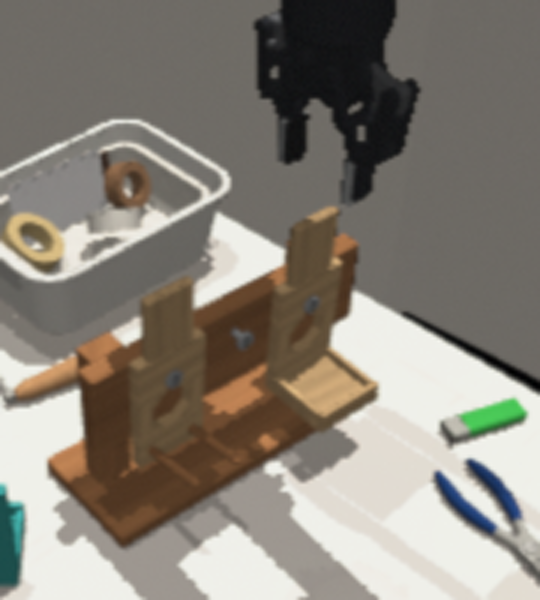

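View pics/t1.png

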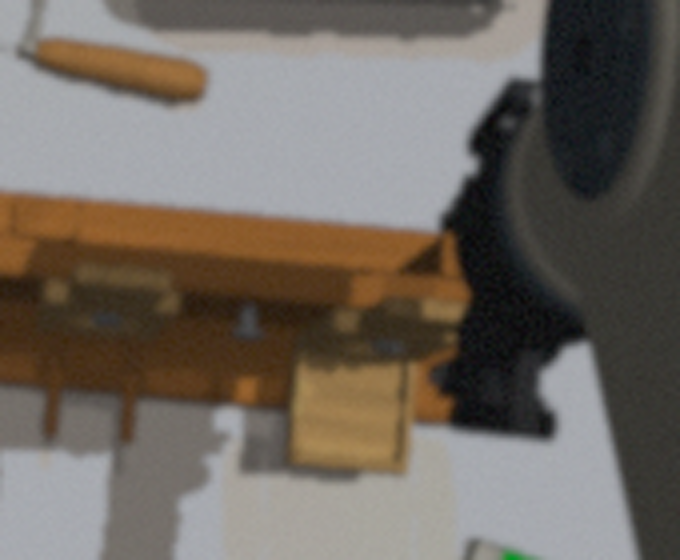

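Run:
```python
from h import *
for n,(u0,v0,k) in {"scene1":(270,60,3),"top1":(330,100,4)}.items():
    d=load(n)
    for P in [(570.3,-15.5,246),(571.5,-14,215),(570.3,-15.5,193)]:
        q=w2px(d,[P])[0]; print(n,P,q.round(1),((q-[u0,v0])*k).round(0))
    C=cloud(d); F=C.reshape(-1,3); x,y,z=F.T
    for zl,zh in((240,252),(252,262),(262,275)):
        m=(z>zl)&(z<zh)&(x>480)&(x<660)&(y>-90)&(y<60); print(zl,m.sum(),np.nanpercentile(F[m],[2,50,98],axis=0).round(0).tolist() if m.sum() else '')
```

```text
scene1 (570.3, -15.5, 246) [376.5 120.1] [320. 180.]
scene1 (571.5, -14, 215) [374.6 131.8] [314. 215.]
scene1 (570.3, -15.5, 193) [374.6 139.6] [314. 239.]
240 15 [[531.0, -27.0, 248.0], [598.0, -12.0, 250.0], [604.0, 1.0, 252.0]]
252 68 [[525.0, -28.0, 252.0], [598.0, -9.0, 259.0], [609.0, 2.0, 262.0]]
262 103 [[526.0, -26.0, 262.0], [541.0, -8.0, 269.0], [612.0, 2.0, 275.0]]
top1 (570.3, -15.5, 246) [442.7 175.7] [451. 303.]
top1 (571.5, -14, 215) [436.9 178. ] [428. 312.]
top1 (570.3, -15.5, 193) [434.6 180.5] [418. 322.]
240 1 [[535.0, -5.0, 252.0], [535.0, -5.0, 252.0], [535.0, -5.0, 252.0]]
252 20 [[531.0, -15.0, 253.0], [601.0, -10.0, 258.0], [614.0, 0.0, 261.0]]
262 40 [[528.0, -14.0, 262.0], [539.0, -4.0, 268.0], [613.0, -0.0, 275.0]]
```

Call:
servo_tool:
  rows:
    - [[0, 0, -2.0], 0, 6.0]
    - [[0, 0, -2.0], 0, 6.0]
    - [[0, 0, -2.0], 0, 6.0]
    - [[0, 0, -1.1], 0, 6.0]
    - [[0, 0, 0], 0, 6.0]

```text
clock: 2.53
eef_pos: [569.7, -16.0, 184.8]
tcp_rot: [-3.139, 0.0, 1.439]
contact_force: [-0.3, 0.9, -0.3]
opening: 0.701
```

Call:
servo_tool:
  rows:
    - [[0, 0, 0], 0, 2.2]
    - [[0, 0, 0], 0, 2.2]
    - [[0, 0, 0], 0, 2.2]
    - [[0, 0, 0], 0, 2.2]
    - [[0, 0, 0], 0, 2.2]

```text
clock: 2.95
eef_pos: [571.3, -15.6, 187.1]
tcp_rot: [3.14, -0.0, 1.44]
contact_force: [-0.0, -0.8, -0.4]
opening: 0.258
```

Run:
```python
from h import *
from rig import r
s=grab("scene","scene2"); crop(s,300,60,450,210,4,"s2")
q=r.sense();print(q["eef_pos"],q["contact_force"],q["opening"])
C=cloud(s);F=C.reshape(-1,3);x,y,z=F.T
m=(z>180)&(z<212)&(x>520)&(x<620)&(y>-60)&(y<25)
P=F[m]; print(len(P)); 
# coordinates in rack axes
a=np.radians(-7.2); ex=np.array([np.cos(a),np.sin(a)]); ey=np.array([-np.sin(a),np.cos(a)])
D=P[:,:2]-q["eef_pos"][:2]; print(np.histogram(D@ex,bins=np.arange(-50,50,5)))
```

```text
[571.13767046 -15.55439267 186.90034895] [-0.5719917   0.46684375  1.16693542] 0.25837026816558156
214
(array([ 0,  0,  0,  0, 20, 29, 30, 10, 41, 47, 12,  4, 10,  2,  9,  0,  0,
        0,  0]), array([-50, -45, -40, -35, -30, -25, -20, -15, -10,  -5,   0,   5,  10,
        15,  20,  25,  30,  35,  40,  45]))
```

View pics/s2.png

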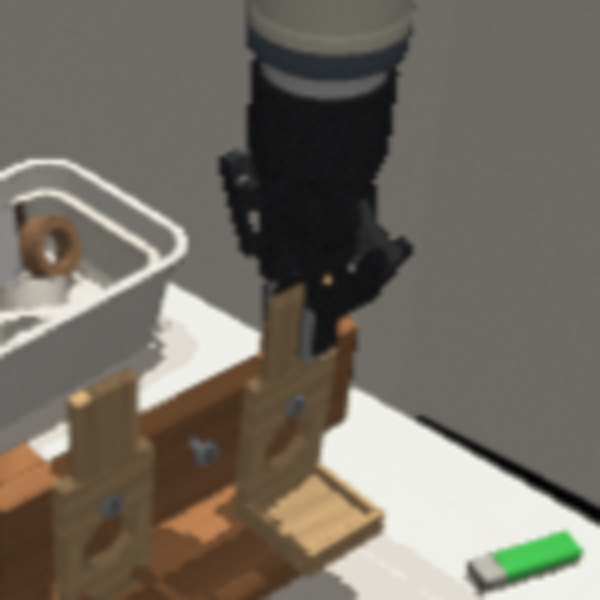

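The fingers straddle the tab at crop (290,310), front and behind, and the tab is centred between them within a few mm. Closing now.

Call:
servo_tool:
  rows:
    - [[0, 0, 0], 0, 0.6]
    - [[0, 0, 0], 0, 0.6]
    - [[0, 0, 0], 0, 0.6]
    - [[0, 0, 0], 0, 0.6]
    - [[0, 0, 0], 0, 0.6]
  squeeze: 60

```text
clock: 3.42
eef_pos: [572.9, -15.8, 187.1]
tcp_rot: [3.137, -0.0, 1.44]
contact_force: [4.8, -1.0, -2.2]
opening: 0.109
```

Call:
servo_tool:
  rows:
    - [[0, 0, 0], 0, 0.4]
    - [[0, 0, 0], 0, 0.4]
    - [[0, 0, 0], 0, 0.4]

```text
clock: 3.67
eef_pos: [572.9, -15.8, 187.1]
tcp_rot: [3.137, -0.0, 1.44]
contact_force: [5.4, -1.7, -0.7]
opening: 0.109
```

Call:
servo_tool:
  rows:
    - [[0, 0, 0.5], 0, 0.4]
    - [[0, 0, 0.5], 0, 0.4]
    - [[0, 0, 0.6], 0, 0.4]

```text
clock: 3.92
eef_pos: [572.5, -15.7, 202.5]
tcp_rot: [3.138, -0.0, 1.44]
contact_force: [5.1, -0.5, -4.8]
opening: 0.11
```

Call:
servo_tool:
  rows:
    - [[0, 0, 0.6], 0, 0.4]
    - [[0, 0, 0.5], 0, 0.4]
    - [[0, 0, 0.5], 0, 0.4]
    - [[0, 0, 0], 0, 0.4]
    - [[0, 0, 0], 0, 0.4]

```text
clock: 4.33
eef_pos: [570.7, -15.5, 218.3]
tcp_rot: [-3.141, -0.0, 1.44]
contact_force: [-0.0, -0.9, -3.1]
opening: 0.112
```

Run:
```python
from h import *
from rig import r
s=grab("scene","scene3"); crop(s,300,60,450,210,4,"s3")
q=r.sense();print(q["eef_pos"],q["contact_force"],q["opening"])
```

```text
[570.5293572  -15.52480574 218.06070241] [ 0.22998689  0.12682731 -2.50982343] 0.10805246210895222
```

View pics/s3.png

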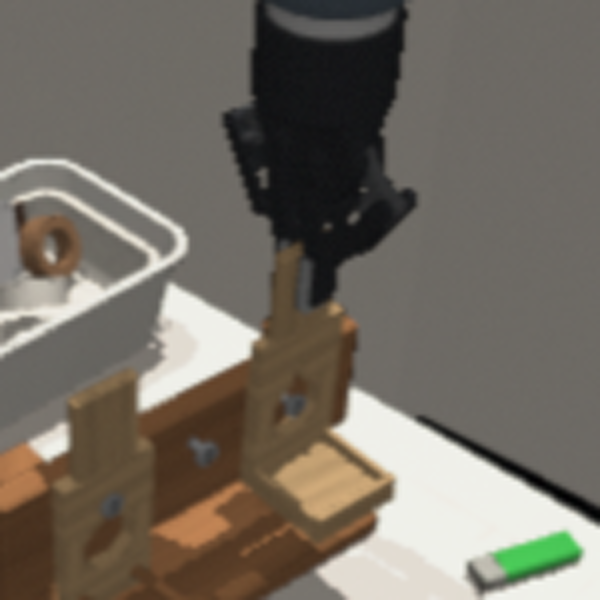

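The screw head, crop (292,404), now sits inside the wide hole with about 31 mm of lift and no side force. Drawing it off along the rack's -x.

Call:
servo_tool:
  rows:
    - [[-0.79, 0.1, 0.05], 0, 0.4]
    - [[-0.79, 0.1, 0.05], 0, 0.4]
    - [[-0.79, 0.1, 0], 0, 0.4]
    - [[-0.79, 0.1, 0], 0, 0.4]

```text
clock: 4.72
eef_pos: [537.9, -11.4, 219.1]
tcp_rot: [-3.141, 0.0, 1.44]
contact_force: [0.7, -0.1, -3.3]
opening: 0.106
```

Call:
servo_tool:
  rows:
    - [[-1.5, 0.19, 0], 0, 0.4]
    - [[-1.5, 0.19, 0], 0, 0.4]
    - [[-1.5, 0.19, 0], 0, 0.4]
    - [[-1.5, 0.19, 0], 0, 0.4]
    - [[-1.5, 0.19, 0], 0, 0.4]

```text
clock: 5.13
eef_pos: [462.7, -1.9, 219.2]
tcp_rot: [-3.141, -0.0, 1.44]
contact_force: [0.8, 0.3, -1.3]
opening: 0.109
```

Run:
```python
from h import *
from rig import r
s=grab("scene","scene4"); crop(s,250,60,450,260,3,"s4")
q=r.sense();print(q["eef_pos"],q["contact_force"],q["opening"])
```

```text
[459.57769882  -1.67550475 218.7856212 ] [-2.43898535  1.12300134 -2.93330324] 0.10990456708957715
```

View pics/s4.png

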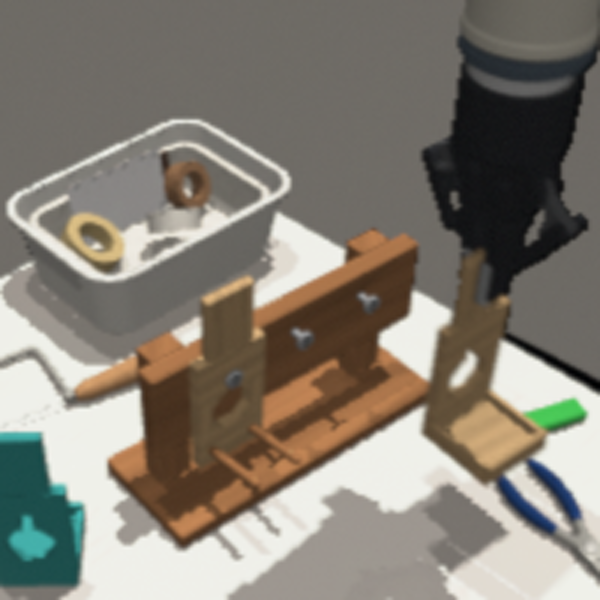

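Call:
servo_tool:
  rows:
    - [[0.2, 0.5, 1.5], 0, 0.4]
    - [[0.4, 1.5, 1.5], -0.02, 0.4]
    - [[0.4, 2.5, 0.4], -0.023, 0.4]
    - [[0.5, 3.0, 0], -0.03, 0.4]
    - [[0.5, 3.0, 0], -0.03, 0.4]

```text
clock: 5.6
eef_pos: [484.1, 103.8, 254.0]
tcp_rot: [3.14, -0.001, 1.334]
contact_force: [0.7, -0.6, -2.7]
opening: 0.107
```

Call:
servo_tool:
  rows:
    - [[0.5, 3.2, 0], -0.03, 0.4]
    - [[0.5, 3.2, 0], -0.03, 0.4]
    - [[0.5, 3.2, 0], -0.03, 0.4]
    - [[0.5, 3.2, 0], -0.03, 0.4]
    - [[0.5, 3.2, 0], -0.03, 0.4]

```text
clock: 6.02
eef_pos: [508.7, 264.4, 253.3]
tcp_rot: [3.142, 0.0, 1.186]
contact_force: [0.8, -1.4, -3.0]
opening: 0.105
```

Call:
servo_tool:
  rows:
    - [[0.5, 3.0, 0], 0, 0.4]
    - [[0.5, 3.0, 0], 0, 0.4]
    - [[0.3, 2.0, 0], 0, 0.4]
    - [[0, 1.0, 0], 0, 0.4]
    - [[0, 0, 0], 0, 0.4]

```text
clock: 6.43
eef_pos: [521.7, 354.6, 252.9]
tcp_rot: [-3.141, -0.0, 1.189]
contact_force: [-0.6, -0.7, -2.5]
opening: 0.107
```

Run:
```python
from h import *
from rig import r
for i in range(3):
    q=r.sense();print(q["eef_pos"],q["tcp_rot"])
    s=grab("scene","scene5")
t=grab("top","top5")
print(r.sense()["contact_force"])
crop(s,150,100,400,370,2.2,"s5");crop(t,190,130,480,290,2.7,"t5")
```

```text
[521.68991411 354.55063594 252.9260723 ] [-3.14117503e+00 -1.06734399e-04  1.18864520e+00]
[521.58895119 353.00197    252.89155196] [-3.14124349e+00  9.96115553e-04  1.18817427e+00]
[521.65551455 352.10068942 252.95571711] [-3.14130248e+00  1.31701559e-03  1.18741066e+00]
[ 0.41420469  0.09659835 -2.4291304 ]
```

View pics/s5.png

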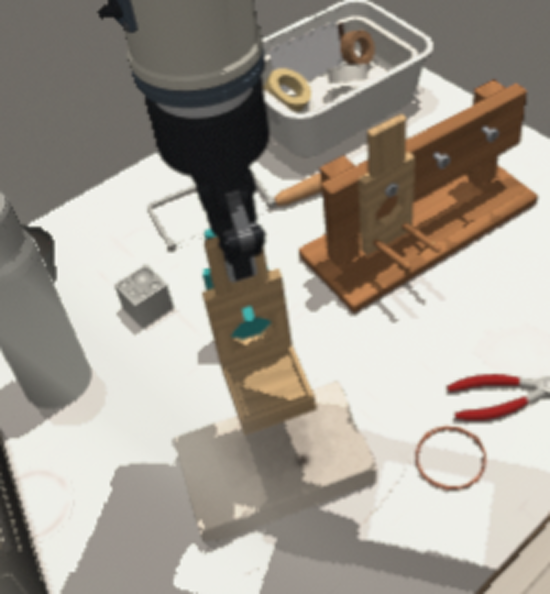

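View pics/t5.png

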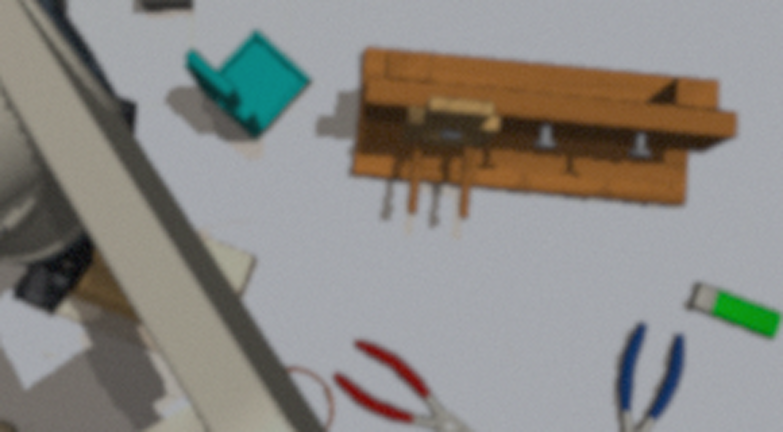

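The bracket hangs upright in the grip at scene crop (250,350), over the brick. Next I measure the tray's real centre against the brick from the depth.

Run:
```python
from h import *
C=cloud(load("scene5")).reshape(-1,3); x,y,z=C.T
a=np.radians(-22); ex=np.array([np.cos(a),np.sin(a)]); ey=np.array([-np.sin(a),np.cos(a)])
c=np.array([489,373.])
X=(C[:,:2]-c)@ex; Y=(C[:,:2]-c)@ey
m=(z>100)&(z<250)&(abs(X)<80)&(abs(Y)<80)
for lo in range(100,250,10):
    k=m&(z>=lo)&(z<lo+10); 
    if k.sum()>5: print(lo,k.sum(),np.percentile(X[k],[2,98]).round(0),np.percentile(Y[k],[2,98]).round(0))
k=m&(z>108)&(z<138); print(cv2.minAreaRect(np.stack([X,Y],1)[k].astype(np.float32)), z[m].min())
k=m&(z>145)&(z<180)&(X>10); P=C[k]; v=np.linalg.svd(P-P.mean(0))[2][2]; print("plate normal",v,np.degrees(np.arctan2(v[1],v[0])))
```

```text
110 53 [-28.  33.] [-39.  25.]
120 791 [-28.  33.] [-34.  22.]
130 372 [-28.  34.] [-39.  24.]
140 150 [31. 42.] [-37.  24.]
150 101 [31. 42.] [-39.  24.]
160 53 [31. 34.] [-38.  24.]
170 61 [31. 35.] [-39.  25.]
180 101 [31. 34.] [-38.  24.]
190 113 [31. 34.] [-37.  24.]
200 129 [31. 34.] [-38.  24.]
210 137 [31. 34.] [-37.  24.]
220 166 [31. 42.] [-38.  24.]
230 78 [30. 34.] [-28.  15.]
240 64 [20. 35.] [-28.  15.]
((4.8287353515625, -7.423912048339844), (64.38360595703125, 68.39958190917969), 89.97270965576172) 113.05647102311696
plate normal [ 0.92439968 -0.37204558  0.08406732] -21.92343599905104
```

Call:
servo_tool:
  rows:
    - [[-0.3, 1.0, -1.5], 0, 0.4]
    - [[0, 0, -2.0], 0, 0.4]
    - [[0, 0, -2.0], 0, 0.4]
    - [[0, 0, -1.6], 0, 0.4]
    - [[0, 0, -0.6], 0, 0.4]

```text
clock: 7.05
eef_pos: [518.2, 360.8, 174.0]
tcp_rot: [-3.14, 0.003, 1.186]
contact_force: [-1.0, -0.4, -3.4]
opening: 0.113
```

Call:
servo_tool:
  rows:
    - [[0, 0, -0.2], 0, 0.4]
    - [[0, 0, -0.1], 0, 0.4]
    - [[0, 0, 0], 0, 0.4]

```text
clock: 7.3
eef_pos: [519.8, 362.8, 174.3]
tcp_rot: [3.141, -0.001, 1.186]
contact_force: [-0.0, 0.4, -2.3]
opening: 0.112
```

Run:
```python
from h import *
from rig import r
s=grab("scene","scene6"); crop(s,180,150,350,360,2.8,"s6")
q=r.sense();print(q["eef_pos"],q["tcp_rot"],q["contact_force"])
C=cloud(s).reshape(-1,3); x,y,z=C.T
a=np.radians(-22); ex=np.array([np.cos(a),np.sin(a)]); ey=np.array([-np.sin(a),np.cos(a)])
c=np.array([489,373.]); X=(C[:,:2]-c)@ex; Y=(C[:,:2]-c)@ey
m=(z>42)&(z<62)&(abs(X)<80)&(abs(Y)<80)
print(np.percentile(X[m],[1,99]),np.percentile(Y[m],[1,99]))
m=(z>49)&(z<60)&(X<20)&(X>-50)&(abs(Y)<50); print("rim z",np.percentile(z[m],[50,90,97]))
m=(z>60)&(z<150)&(abs(X)<80)&(abs(Y)<25)
for lo in range(60,150,10):
    k=m&(z>=lo)&(z<lo+10)
    if k.sum()>5: print(lo,np.percentile(X[k],5).round(1))
```

```text
[519.88835506 363.03674657 174.45932685] [ 3.14067440e+00 -1.42069513e-03  1.18644261e+00] [ 0.49789845  0.11049119 -2.81652228]
[-34.04795239  28.02246014] [-28.70594947  33.94782073]
rim z [54.75224342 57.2179059  57.96326038]
60 25.9
70 25.9
80 25.8
90 25.6
100 25.8
110 25.0
120 25.5
130 25.4
140 25.2
```

View pics/s6.png

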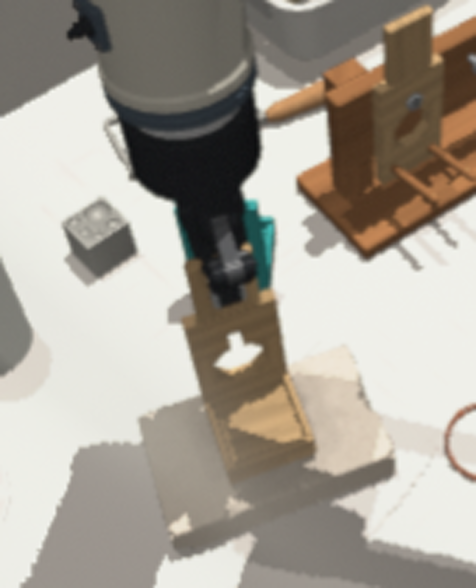

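Call:
servo_tool:
  rows:
    - [[0, 0, -0.2], 0, 0.4]
    - [[0, 0, -0.2], 0, 0.4]
    - [[0, 0, 0], 0, 0.4]

```text
clock: 7.6
eef_pos: [519.2, 362.9, 169.3]
tcp_rot: [3.142, -0.0, 1.187]
contact_force: [0.2, -0.3, -2.8]
opening: 0.109
```

Call:
servo_tool:
  rows:
    - [[0, 0, -0.1], 0, 0.4]
    - [[0, 0, 0], 0, 0.4]

```text
clock: 7.77
eef_pos: [519.5, 363.0, 168.5]
tcp_rot: [3.141, -0.0, 1.187]
contact_force: [0.7, -0.8, -0.6]
opening: 0.11
```

Call:
servo_tool:
  rows:
    - [[0, 0, -0.1], 0, 0.4]
    - [[0, 0, 0], 0, 0.4]

```text
clock: 7.93
eef_pos: [519.9, 363.0, 168.3]
tcp_rot: [3.141, -0.001, 1.187]
contact_force: [0.0, -1.9, 5.8]
opening: 0.112
```

Contact came at the expected height: TCP 168, and the force went from -2.8 to +5.8 N. Releasing.

Call:
servo_tool:
  rows:
    - [[0, 0, 0], 0, 1.2]
    - [[0, 0, 0], 0, 1.6]
    - [[0, 0, 0], 0, 2.5]
    - [[0, 0, 0], 0, 4.0]
    - [[0, 0, 0], 0, 4.0]

```text
clock: 8.35
eef_pos: [519.2, 362.9, 167.1]
tcp_rot: [-3.141, 0.0, 1.187]
contact_force: [-0.7, 0.5, 0.2]
opening: 0.464
```

Run:
```python
from h import *
from rig import r
s=grab("scene","scene7"); crop(s,180,150,350,360,2.8,"s7")
q=r.sense();print(q["eef_pos"],q["contact_force"],q["opening"])
```

```text
[519.20681442 362.95444047 167.175912  ] [ 0.52140033  0.09340506 -0.21985135] 0.4691784591114784
```

View pics/s7.png

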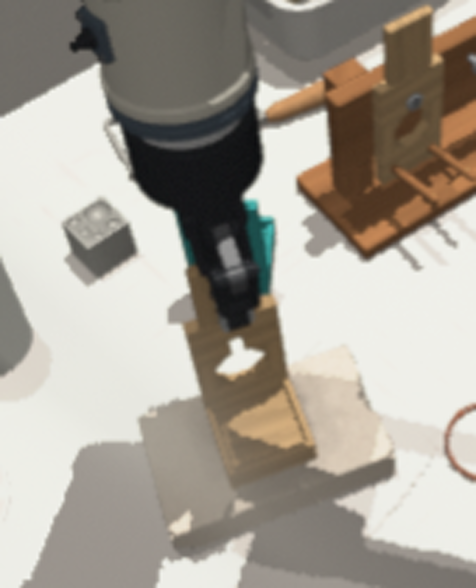

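Call:
servo_tool:
  rows:
    - [[0, 0, 0.5], 0, 4.0]
    - [[0, 0, 1.5], 0, 4.0]
    - [[0, 0, 2.5], 0, 4.0]
    - [[0, 0, 3.0], 0, 4.0]
    - [[0, 0, 3.0], 0, 4.0]

```text
clock: 8.82
eef_pos: [518.9, 362.7, 273.3]
tcp_rot: [-3.141, 0.001, 1.187]
contact_force: [1.0, 1.4, -0.1]
opening: 0.468
```

Call:
servo_tool:
  rows:
    - [[0, 0, 2.0], 0, 4.0]
    - [[-1.5, -3.0, 0], 0, 4.0]
    - [[-1.5, -3.5, 0], 0, 4.0]
    - [[-1.5, -3.5, 0], 0, 4.0]
    - [[-1.5, -3.5, 0], 0, 4.0]

```text
clock: 9.23
eef_pos: [458.3, 226.7, 292.6]
tcp_rot: [3.141, -0.0, 1.188]
contact_force: [0.0, -0.5, 0.5]
opening: 0.476
```

Call:
servo_tool:
  rows:
    - [[-1.5, -3.5, 0], 0, 4.0]
    - [[-1.5, -3.5, 0], 0, 4.0]
    - [[-1.5, -3.5, 0], 0, 4.0]
    - [[-1.5, -2.5, 0], 0, 4.0]
    - [[0, 0, 0], 0, 4.0]

```text
clock: 9.65
eef_pos: [396.4, 94.5, 292.5]
tcp_rot: [-3.141, 0.002, 1.185]
contact_force: [0.6, 0.9, -0.5]
opening: 0.465
```

Run:
```python
from h import *
from rig import r
s=grab("scene","scene8"); crop(s,180,100,420,360,2.2,"s8")
t=grab("top","top8"); crop(t,190,130,480,290,2.7,"t8")
q=r.sense();print(q["clock"],q["eef_pos"],q["qvel"].round(3),q["contact_force"])
a=np.radians(-22); ex=np.array([np.cos(a),np.sin(a)]); ey=np.array([-np.sin(a),np.cos(a)])
c=np.array([489,373.])
for d in(s,t):
    C=cloud(d).reshape(-1,3); x,y,z=C.T
    X=(C[:,:2]-c)@ex; Y=(C[:,:2]-c)@ey
    m=(z>38)&(z<60)&(abs(X)<70)&(abs(Y)<70); print("tray",cv2.minAreaRect(np.stack([X,Y],1)[m].astype(np.float32)))
    m=(z>60)&(abs(X)<80)&(abs(Y)<60)
    print("top z",np.nanpercentile(z[m],99),[ (lo,np.percentile(X[m&(z>=lo)&(z<lo+20)],5).round(1)) for lo in range(60,200,20) if (m&(z>=lo)&(z<lo+20)).sum()>5])
    m=(z>211)&(z<222)&(x>540)&(x<660)&(y>40)&(y<190); print("pegtab",C[m].mean(0))
```

```text
9.75 [399.22529001  97.34556457 292.99941885] [ 0.029  0.029 -0.029  0.005 -0.009  0.008] [-0.70862069  1.56953809 -0.27557199]
tray ((-0.9227027893066406, 2.3319358825683594), (64.22626495361328, 68.66407012939453), 89.91268157958984)
top z 196.75306182597413 [(60, np.float64(25.2)), (80, np.float64(25.0)), (100, np.float64(25.0)), (120, np.float64(25.3)), (140, np.float64(25.3)), (160, np.float64(25.2)), (180, np.float64(25.6))]
pegtab [587.1806674  125.48555693 214.17306265]
tray ((2.3150081634521484, 2.1711273193359375), (68.70311737060547, 65.87989044189453), 0.38878104090690613)
top z 198.13494759541248 [(60, np.float64(29.2)), (80, np.float64(29.4)), (100, np.float64(29.1)), (120, np.float64(29.0)), (140, np.float64(28.9)), (160, np.float64(30.4)), (180, np.float64(28.8))]
pegtab [590.7234557  123.03665034 214.68966025]
```

View pics/s8.png

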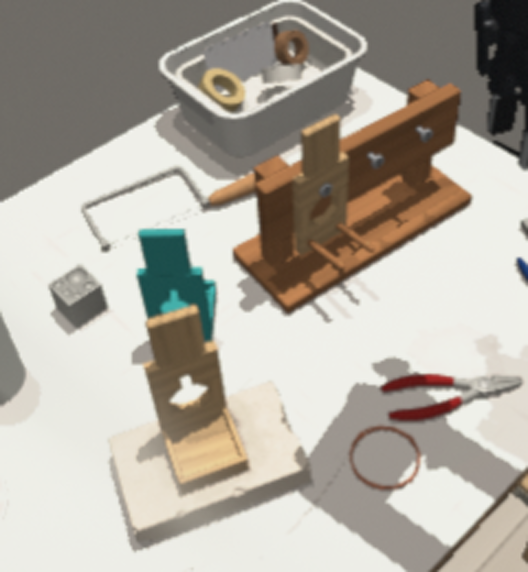

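View pics/t8.png

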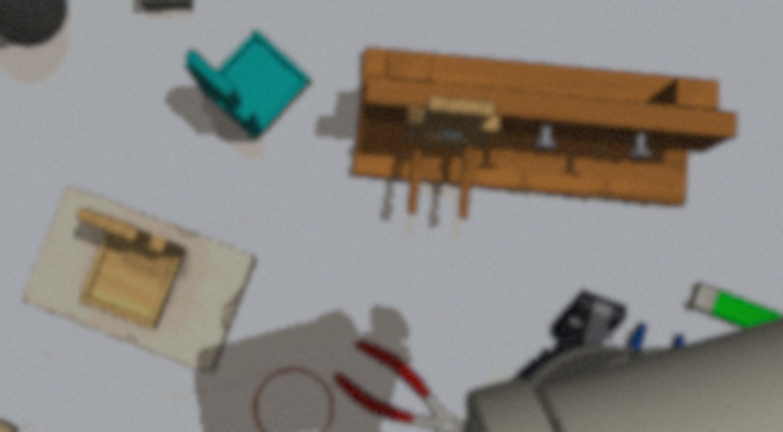

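The bracket stands upright and centred on the brick, at top crop (130,265). The peg bracket hasn't moved, and the arm is clear.

Call:
servo_tool:
  rows:
    - [[0, 0, 0], 0, 4.0]
    - [[0, 0, 0], 0, 4.0]
    - [[0, 0, 0], 0, 4.0]

```text
clock: 10.0
eef_pos: [399.7, 98.7, 292.3]
tcp_rot: [-3.141, -0.0, 1.188]
contact_force: [0.9, 0.4, -1.0]
opening: 0.464
```

```bash
python3 -c "
from rig import r
print(r.sense()['qvel'].round(4)); print(r.sign_off())"
```

```text
[-0.0003  0.0018  0.0041 -0.0032  0.0001 -0.0046]
the job is handed in; nothing more can be done
None
```

The tray bracket is off the rack and standing upright on its tray on the scorched brick beside it. I handed the job in at about 10 s. I gripped it by the tab, raised it about 31 mm, drew it straight off the screw and carried it over. I set it down square to the brick and let go once the wrist force showed contact (about 6 N).

- **Position:** in the last pictures both cameras put the tray within 3 mm of the brick's middle, leaving at least 12 mm of brick on every side.
- **Upright:** its top is at about 197 mm against an expected 196 mm, and the plate is vertical.
- **Peg bracket:** its tab is where it was at the start, to within 0.5 mm in each camera.
- **Disagreements:** the two cameras differ by 3–4 mm in x, slightly more than the stated 2 mm calibration, but well inside the margins. A plane fit before lowering suggested the plate leaned nearly 5°. The height-by-height check showed no lean, so I took that as noise.

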